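Feed out the green glaze test tile

TASK

Two tile feeders stand on the table, each with one glaze test tile in its lane. On the feeder that holds the sage-green tile, push the yellow plate fully in against its spring so that the tile drops flat into the cork-floored tray at the end of its lane, then let the plate spring all the way back. Leave the dark brown tile in its feeder where it is.

Things in the scene. Friction and masses are not known exactly. Their poses are not given: they have to be found in the camera images.
- green_plate (a point): Middle of the push face of the green tile's feeder: yellow upright plate 50 mm wide, 8 thick, z 15 to 75 mm, on a rod at the feeder's near end, bare table below and before it. Moves with the plate. x axis: push direction, level, away from the robot, along the lane; z up. The fixed feeder (86 mm wide, up to 60 mm high) starts 61 mm beyond this face; the plate stays clear of it. Yaw up to 17 degrees
- green_slide (a joint): Travel of that plate and its pusher in m: 0 at rest (out), 0.055 fully in at a firm stop. A spring resists with about 2 N at rest, 5 N fully in, and returns it by itself when let go; no latch. The tile is wholly off the deck only after 0.048
- green_tile (a point): Centre of the loose test tile, 37x58x9 mm, 50 g, half cream, half sage green, flat on its feeder's deck (30 mm above the table), 37 mm side along the 63 mm wide lane, 140 mm beyond the push face. Pushed, it drops off the deck edge (167 mm beyond the resting face) into a 72 mm long tray with a cork floor 19 mm above the table. z axis up
- brown_tile (a point): Centre of the other test tile, half cream, half dark brown, same size, loose, lying in the same way in the other feeder, which is built alike and stands beside the first, left or right of it, 0.24 to 0.45 m away; not to be used
Mind the look-alikes: they are no part of the job. Of the things that look like the part that bears green_tile, the middle-sized one is meant.

How it is judged (in metres and radians):
On the way:
1. the plate behind the green tile is pushed fully in (at least 50 of its 55 mm) (value of joint green_slide above 0.05 m), for 0.1 s.
At the end, for the whole second after the job is handed in: The green tile lies flat (within 10 degrees) in the tray of its own feeder, wholly off the deck, the plate has sprung back to within 4 mm of its rest position, and the brown tile lies within 15 mm of where it began (value of joint green_slide below 0.004 m and x of green_tile in the frame of green_plate between 0.184 and 0.23 m and y of green_tile in the frame of green_plate between -0.02 and 0.02 m and height (world z) of green_tile below 0.03 m and angle between green_tile's own z axis and vertical below 0.17 rad and distance of brown_tile from where it was at the start of the episode below 0.015 m); the robot touches nothing.
It fails at once if the brown tile is moved by more than 15 mm (distance of brown_tile from where it was at the start of the episode above 0.015 m).
It also fails if it takes over 32 s, if anything falls off the work surface, if the arm or the gripper's body presses on something with over 40 N, if the wrist force passes 120 N, or if a joint passes its speed limit or range.

ROBOT

A 6-joint arm with a two-finger parallel gripper is mounted at the origin on a cart in front of the work surface, level with it; the furniture and walls round the work are solid. World frame = base frame: x ahead of the robot, y to its left, z up, the work surface at z = 0. Lengths are in m, angles in degrees, forces in N, time in s.
With the tool pointing down it reaches from about 0.35 to 0.875 m from the base axis. Payload 4.2 kg.
Tool frame: the origin (TCP) lies at the very end of the fingers, on their centre line; the grasp point (between the pads) lies behind it (r.grip_point_offset is the z of the grasp point in the tool frame, in m); z points along the fingers, y is the direction in which the jaws open and shut (so a half turn about z gives the same grasp; the last joint's range is limited). The gripper opens to 87 mm and grips with 3 to 60 N. Pads are 19 mm wide; open, the fingers measure 117 mm over their backs; the gripper's body (75 mm by 190 mm) begins 51 mm behind the grasp point.
Start: joints at [78.3, 22.042, 0.453, 0, -68.411, -14.817], TCP at [0.279, 0.559, 0.196] pointing down, gripper open.
Joint ranges: [-179.83, 179.83], [-69.29, 118.12], [-61.27, 80.66], [-181.25, 117.63], [-171.15, -9.14], [-177.46, 177.46]. Speed limits (degrees/s): [159.86, 159.86, 180, 180, 180, 180].

INTERFACE

Orientations are given as a 3x3 rotation matrix whose columns are the frame's x, y, z axes.
In Python, from station import r, capture, workorder gives the robot as it stands. The module is installed in compiled form; this text tells all that it offers.
- The arm moves only by the shell command python3 -m crank 'ROWS'. ROWS is JSON, a list of rows, each an object with "delta_rot": the turn, a rotation vector about the tool's x, y, z in rad, a list of three; "linear": the shift along the tool's x, y, z in m, a list of three; "gripper": the opening in per cent of the stroke, from 0 (shut) to 100 (fully open). A call has 1 to 10 rows; each row shifts and turns the commanded pose from where the row before left it, along the tool's axes as they then stand; what a row does not reach is not made up. A row lasts 1/8 s, in which the tool goes at most 62.5 mm and 10.7 degrees, less where a joint would pass 70% of its speed; a pose out of reach is approached as far as the arm can. A call is refused whole if a number of a shift passes 0.0625 or a number of a turn 0.188, either way. A call with a gripper value outside its range is refused whole. The fingers move at their own pace and stop on an object; the grip force is fixed at half the most. Time passes only in rows, so rows that do not move let the fingers close. It gives the time, the measured TCP pose, the force and the opening at its end, in the units of the state.
- r.sense(): the state, without advancing time (a new reading comes with each control period).
- capture(name): name is "scene" or "top" or "wrist"; returns a dict with "img" (420x560x3 uint8, blue, green, red), "fx", "fy", "cx", "cy" (pixels), "world_from_camera" (4x4, takes a point from camera to world coordinates). Camera axes: x right, y down, z forward; pixel columns grow to the right and rows downward; lengths in m; the calibration is good to about 2 mm. A picture is of the moment at which its call begins. There is no depth.
- workorder.finish_job(): hands the job in, once; it reports no verdict.
The state is a dict: "time_s": time; "joints": joint angles; "joint_velocities": joint speeds; "effort": joint torques, N m; "tcp_pos": TCP position; "ee_rot": TCP orientation; "wrist_force": force on the tool from outside, world axes, zero at the start; "moment": the same for the moment, N m; "gripper_width": opening from 0.0 (shut) to 1.0 (fully open).
Only numpy, scipy, OpenCV 4.12 (cv2) and the standard library are available. Lean on these libraries where they do the work, as an engineer would, in place of code of your own. Each camera call takes 0.05 s, during which the arm holds its last target.

## Working session

There is one attempt and no reset: what is moved stays moved. The work goes in short steps, Python scripts to look and compute and a shell command to move; the robot and the scene stay as the last step left them, time stands still between calls to the robot, and variables do not carry over. Pictures are saved under pics/ and viewed, and the job is handed in when it is done.

```bash
mkdir -p pics; python3 - <<'E'
from station import r, capture
import cv2,pickle
d={}
for n in ("scene","top","wrist"):
    c=capture(n); d[n]=c; cv2.imwrite(f"pics/{n}0.png",c["img"]); print(n,c["fx"],c["cx"],c["cy"],c["world_from_camera"].round(3).tolist() if hasattr(c["world_from_camera"],'round') else c["world_from_camera"])
pickle.dump(d,open("d0.pkl","wb"))
s=r.sense();print(s["time_s"],s["tcp_pos"],s["ee_rot"],r.grip_point_offset)
E
```

```text
scene 401.0709925911538 276.003494759374 212.06220629096575 [[0.798, -0.265, 0.541, 0.084], [-0.602, -0.344, 0.72, -0.637], [-0.005, -0.901, -0.435, 0.476], [0.0, 0.0, 0.0, 1.0]]
top 386.26994666091065 289.11304413500824 209.83924281220857 [[0.026, -0.999, 0.034, 0.545], [-1.0, -0.026, 0.008, 0.033], [-0.007, -0.034, -0.999, 1.06], [0.0, 0.0, 0.0, 1.0]]
wrist 319.4268229956021 278.7643766078804 211.13983262638752 [[-0.446, -0.862, -0.241, 0.344], [-0.895, 0.43, 0.118, 0.527], [0.002, 0.269, -0.963, 0.383], [0.0, 0.0, 0.0, 1.0]]
0.15 [0.2787602 0.5588128 0.1950242] [[ 8.94781790e-01 -4.46503204e-01 -6.60394638e-04]
 [-4.46503681e-01 -8.94780458e-01 -1.54728973e-03]
 [ 9.99616043e-05  1.67935531e-03 -9.99998585e-01]] -0.0187
```

View pics/scene0.png

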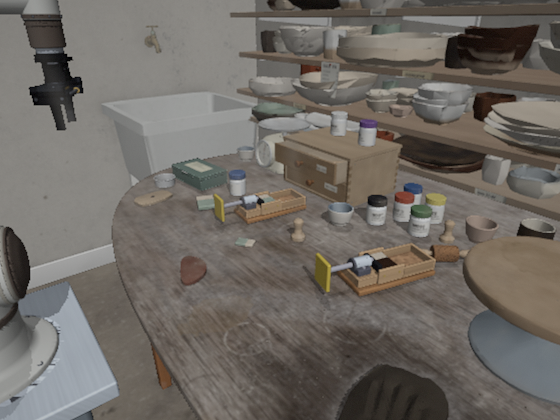

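View pics/top0.png

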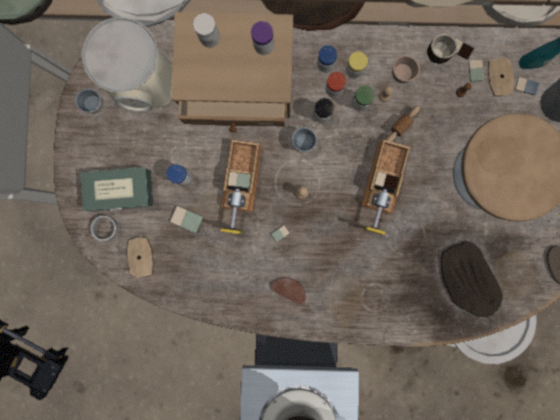

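```bash
python3 - <<'E'
import cv2,pickle,numpy as np
d=pickle.load(open("d0.pkl","rb"))
a=cv2.resize(d["top"]["img"][130:250,160:300],None,fx=5,fy=5,interpolation=cv2.INTER_CUBIC)
cv2.imwrite("pics/cropL.png",a)
b=cv2.resize(d["top"]["img"][100:245,340:430],None,fx=4,fy=4,interpolation=cv2.INTER_CUBIC)
cv2.imwrite("pics/cropR.png",b)
a=cv2.resize(d["scene"]["img"][170:260,180:320],None,fx=5,fy=5,interpolation=cv2.INTER_CUBIC)
cv2.imwrite("pics/cropS.png",a)
E
```

```text
(no output)
```

View pics/cropL.png

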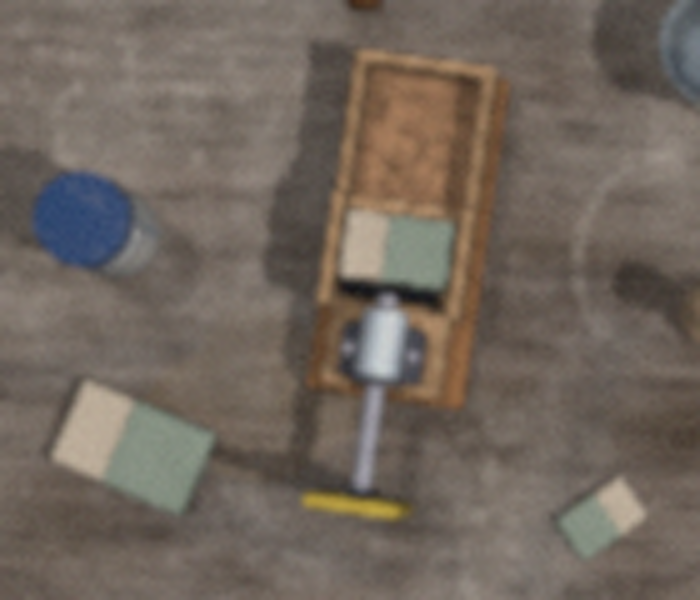

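View pics/cropR.png

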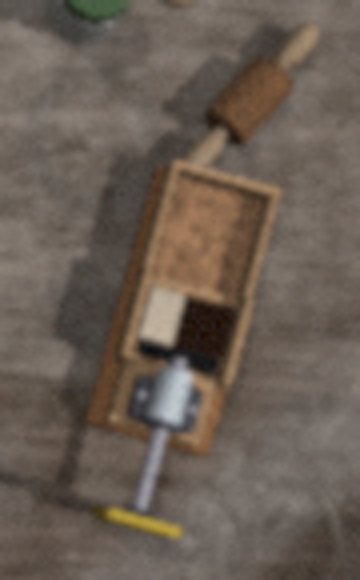

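View pics/cropS.png

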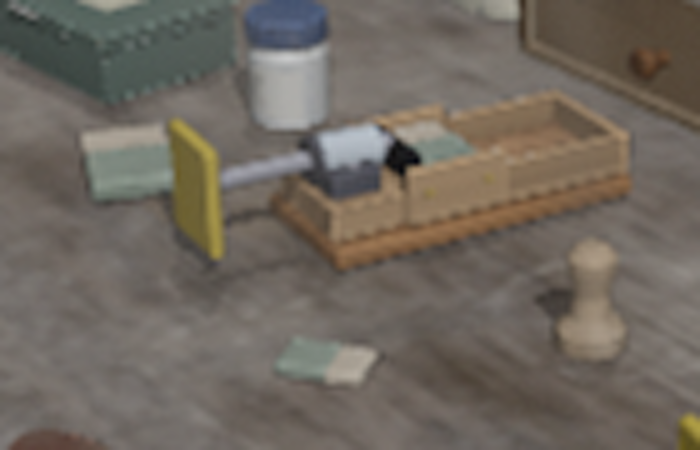

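View pics/wrist0.png

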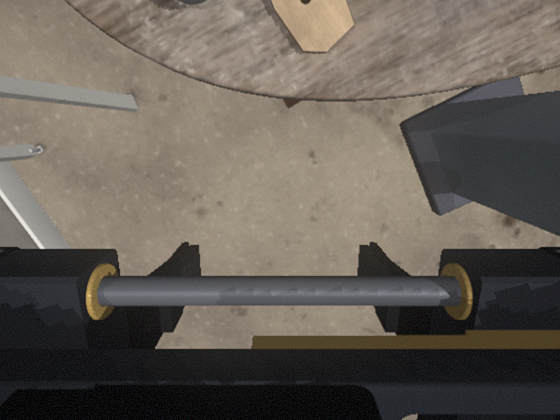

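```bash
cat > h.py <<'E'
import cv2,numpy as np,itertools
from scipy.optimize import minimize
def proj(c,P):
    T=np.linalg.inv(np.array(c["world_from_camera"])); p=np.asarray(P)@T[:3,:3].T+T[:3,3]
    return np.c_[c["fx"]*p[:,0]/p[:,2]+c["cx"],c["fy"]*p[:,1]/p[:,2]+c["cy"]]
def back(c,u,v,z):
    T=np.array(c["world_from_camera"]); d=T[:3,:3]@[(u-c["cx"])/c["fx"],(v-c["cy"])/c["fy"],1]
    return T[:3,3]+d*(z-T[2,3])/d[2]
def ymask(c,box):
    hsv=cv2.cvtColor(c["img"],cv2.COLOR_BGR2HSV); m=cv2.inRange(hsv,(20,130,60),(36,255,255))
    k=np.zeros_like(m); x0,y0,x1,y1=box; k[y0:y1,x0:x1]=m[y0:y1,x0:x1]; return k
def hull(c,q):
    x,y,a=q; R=np.array([[np.cos(a),-np.sin(a)],[np.sin(a),np.cos(a)]])
    P=[np.r_[R@[i,j]+[x,y],z] for i in(0,.008) for j in(-.025,.025) for z in(.015,.075)]
    return cv2.convexHull(proj(c,P).astype(np.float32))
def cost(q,items):
    e=0
    for c,m in items:
        S=8; k=np.zeros(m.shape,np.uint8)
        ys,xs=np.nonzero(m); x0,y0=xs.min()-12,ys.min()-12; w,h=xs.ptp()+24 if hasattr(xs,'ptp') else np.ptp(xs)+24,np.ptp(ys)+24
        k=np.zeros((h*S,w*S),np.uint8)
        cv2.fillPoly(k,[np.round((hull(c,q)-[x0,y0]+.5)*S).astype(np.int32)],255)
        k=cv2.resize(k,(w,h),interpolation=cv2.INTER_AREA)/255.
        mm=cv2.GaussianBlur(m[y0:y0+h,x0:x0+w]/255.,(0,0),.8); k=cv2.GaussianBlur(k,(0,0),.8)
        e+=((k-mm)**2).sum()
    return e
E
python3 - <<'E'
from h import *; import pickle
d=pickle.load(open("d0.pkl","rb"))
t,s=d["top"],d["scene"]
mt=ymask(t,(210,220,250,240)); ms=ymask(s,(205,185,232,228))
print((mt>0).sum(),(ms>0).sum())
p0=back(t,231,232,.075); print(p0)
for items in ([(t,mt)],[(s,ms)],[(t,mt),(s,ms)]):
    b=min((minimize(cost,[p0[0],p0[1],a],args=(items,),method="Nelder-Mead",options=dict(initial_simplex=[[p0[0],p0[1],a],[p0[0]+.01,p0[1],a],[p0[0],p0[1]+.01,a],[p0[0],p0[1],a+.1]])) for a in(-.2,0,.2)),key=lambda o:o.fun)
    print(b.x[:2],np.degrees(b.x[2]),b.fun)
# lane direction: tray far corners vs. near
f=lambda u,v:(160+u/5-.4,130+v/5-.4)
rim=[back(t,*f(*p),.0) for p in [(505,80),(460,408)]]
dd=rim[0]-rim[1];print("base edge yaw",np.degrees(np.arctan2(dd[1],dd[0])))
for p in[(365,58),(492,72)]: print("rim",back(t,*f(*p),.05))
q=back(t,*f(397,250),.039); print("tile",q)
E
```

```text
66 145
[0.51804731 0.18688652 0.075     ]
[0.51761628 0.1929534 ] -6.827594953033399 5.1329843839329525
[0.51886285 0.1917409 ] -14.541495380658139 20.446781047538472
[0.51787242 0.19061076] -12.852567361361976 34.04336027062273
base edge yaw -6.131450069707781
rim [0.75632579 0.19404291 0.05      ]
rim [0.75055849 0.12687218 0.05      ]
tile [0.65647182 0.17560571 0.039     ]
```

Sage-green candidates in the top picture are a large loose tile at (186,219), a small loose tile at (280,233), and the middle-sized tile in the left feeder at (239,180). The feeder tile is the one meant: it is middle-sized and lies in a lane, and the crop confirms it. The other feeder, at (386,182), holds the brown tile.

The plate face measures about (0.5175, 0.192) with yaw −6.6°. The face-to-tile distance comes out at 0.1396 m against the 0.140 m given. The scene-only yaw fit of −14.5° disagrees. I trust the lane and tile line, which gives −5 to −7°.

```bash
python3 -m crank '[{"delta_rot":[0,0,-0.1735],"linear":[0,0,0],"gripper":0},{"delta_rot":[0,0,-0.1735],"linear":[0,0,0],"gripper":0},{"delta_rot":[0,0,0],"linear":[0.035,0.048,0],"gripper":0},{"delta_rot":[0,0,0],"linear":[0.035,0.048,0],"gripper":0},{"delta_rot":[0,0,0],"linear":[0.035,0.048,0],"gripper":0},{"delta_rot":[0,0,0],"linear":[0.035,0.048,0],"gripper":0},{"delta_rot":[0,0,0],"linear":[0.035,0.048,0],"gripper":0},{"delta_rot":[0,0,0],"linear":[0.035,0.048,0],"gripper":0},{"delta_rot":[0,0,0],"linear":[0.035,0.048,0],"gripper":0},{"delta_rot":[0,0,0],"linear":[0,0,0],"gripper":0}]'
python3 - <<'E'
from station import r, capture
import cv2,numpy as np
c=capture("wrist"); cv2.imwrite("pics/w1.png",c["img"])
c=capture("top"); cv2.imwrite("pics/t1.png",cv2.resize(c["img"][120:260,150:310],None,fx=4,fy=4))
s=r.sense();print(s["time_s"],s["tcp_pos"],np.round(s["ee_rot"],4),s["gripper_width"])
E
```

```text
time_s: 1.4
tcp_pos: [0.4845, 0.1938, 0.1955]
ee_rot: [[0.993, -0.122, -0.001], [-0.122, -0.993, -0.001], [-0.001, 0.001, -1.0]]
wrist_force: [0.4, 0.9, -0.1]
gripper_width: 0.018
1.5 [0.48357451 0.19660898 0.19559001] [[ 9.931e-01 -1.172e-01 -5.000e-04]
 [-1.172e-01 -9.931e-01 -1.000e-04]
 [-5.000e-04  1.000e-04 -1.000e+00]] 0.006046437169062918
```

View pics/w1.png

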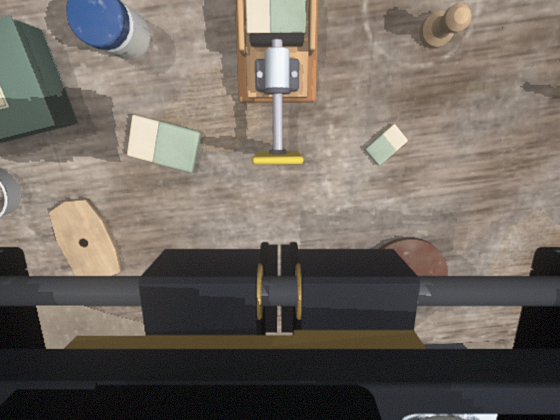

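View pics/t1.png

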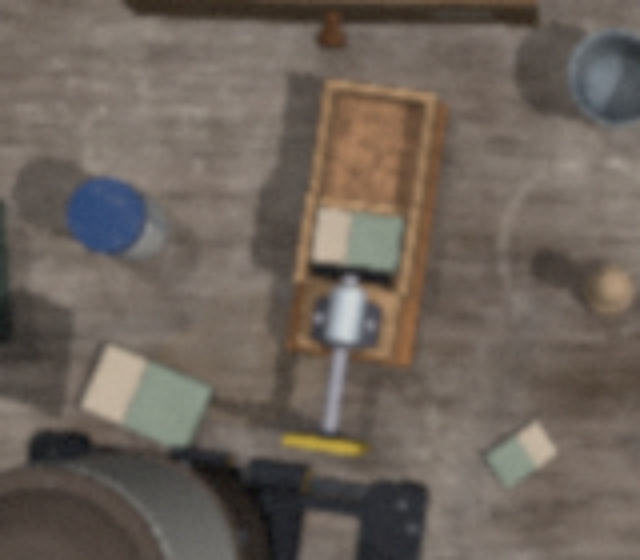

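The wrist picture shows the plate at (278,160) level across the image and the rod vertical at column 278, in line with the closed fingers at (280,270). The yaw and lateral alignment are therefore right. Next I descend in front of the plate.

```bash
python3 -m crank '[{"delta_rot":[0,0,0],"linear":[0,0,0.04],"gripper":0},{"delta_rot":[0,0,0],"linear":[0,0,0.04],"gripper":0},{"delta_rot":[0,0,0],"linear":[0,0,0.04],"gripper":0},{"delta_rot":[0,0,0],"linear":[0,0,0.036],"gripper":0},{"delta_rot":[0,0,0],"linear":[0,0,0],"gripper":0}]'
python3 - <<'E'
from station import r, capture
import cv2,numpy as np
c=capture("scene"); cv2.imwrite("pics/s2.png",cv2.resize(c["img"][150:270,150:320],None,fx=4,fy=4))
c=capture("wrist"); cv2.imwrite("pics/w2.png",c["img"])
s=r.sense();print(s["time_s"],s["tcp_pos"],s["wrist_force"])
E
```

```text
time_s: 2.12
tcp_pos: [0.4811, 0.1971, 0.0375]
ee_rot: [[0.994, -0.113, -0.005], [-0.113, -0.994, -0.004], [-0.005, 0.005, -1.0]]
wrist_force: [0.6, 0.8, 0.2]
gripper_width: 0.007
2.225 [0.48394661 0.19857414 0.04069428] [-0.33778823 -0.3002425   1.08779501]
```

View pics/s2.png

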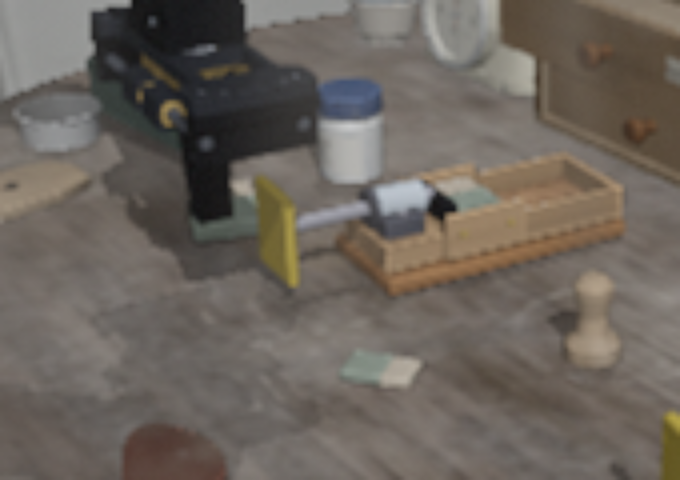

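View pics/w2.png

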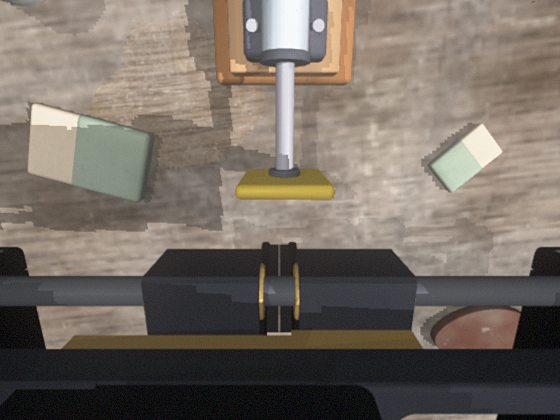

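Gap to the plate is about 25 mm. The plate centre is at column 286 and the fingers at 280, so I shift about 3 mm along tool y and then push.

```bash
python3 -m crank '[{"delta_rot":[0,0,0],"linear":[0.01,0.003,0],"gripper":0},{"delta_rot":[0,0,0],"linear":[0.01,0,0],"gripper":0},{"delta_rot":[0,0,0],"linear":[0.01,0,0],"gripper":0},{"delta_rot":[0,0,0],"linear":[0.01,0,0],"gripper":0},{"delta_rot":[0,0,0],"linear":[0.005,0,0],"gripper":0},{"delta_rot":[0,0,0],"linear":[0,0,0],"gripper":0}]'
python3 - <<'E'
from station import r, capture
import cv2,numpy as np
c=capture("scene"); cv2.imwrite("pics/s3.png",cv2.resize(c["img"][150:270,150:320],None,fx=4,fy=4))
s=r.sense();print(s["time_s"],s["tcp_pos"],s["wrist_force"])
c=capture("wrist"); cv2.imwrite("pics/w3.png",c["img"])
E
```

```text
time_s: 2.98
tcp_pos: [0.528, 0.1887, 0.0397]
ee_rot: [[0.993, -0.116, -0.001], [-0.116, -0.993, -0.0], [-0.0, 0.0, -1.0]]
wrist_force: [-3.7, -0.0, 2.1]
gripper_width: 0.005
3.025 [0.52768984 0.18878483 0.03967193] [-3.1685406   1.29408248  1.89739036]
```

View pics/s3.png

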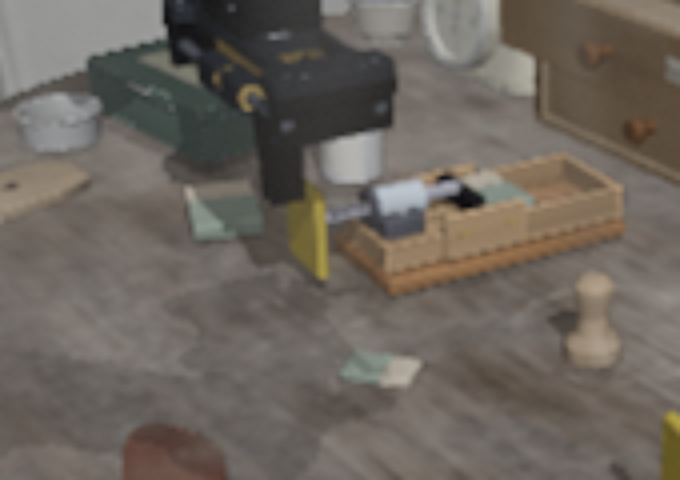

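View pics/w3.png

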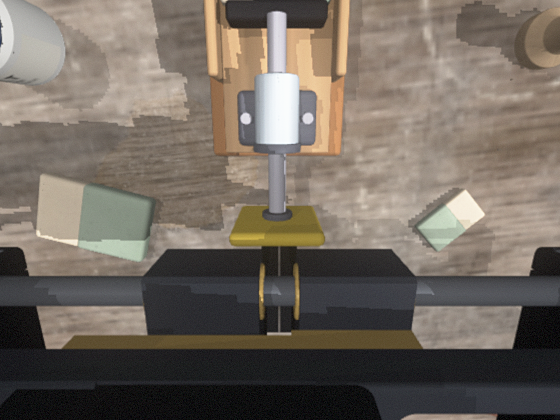

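The plate is in contact, centred, and about 20 mm in at 3.5 N. I continue in steps to the stop.

```bash
python3 -m crank '[{"delta_rot":[0,0,0],"linear":[0.01,0,0],"gripper":0},{"delta_rot":[0,0,0],"linear":[0.01,0,0],"gripper":0},{"delta_rot":[0,0,0],"linear":[0.008,0,0],"gripper":0},{"delta_rot":[0,0,0],"linear":[0,0,0],"gripper":0}]'; python3 -m crank '[{"delta_rot":[0,0,0],"linear":[0.003,0,0],"gripper":0},{"delta_rot":[0,0,0],"linear":[0,0,0],"gripper":0}]';  python3 -m crank '[{"delta_rot":[0,0,0],"linear":[0.002,0,0],"gripper":0},{"delta_rot":[0,0,0],"linear":[0,0,0],"gripper":0}]'
python3 - <<'E'
from station import r, capture
import cv2,numpy as np
c=capture("wrist"); cv2.imwrite("pics/w4.png",c["img"])
E
```

```text
time_s: 3.58
tcp_pos: [0.556, 0.1855, 0.0396]
ee_rot: [[0.993, -0.116, -0.0], [-0.116, -0.993, -0.0], [-0.0, 0.0, -1.0]]
wrist_force: [-5.4, 1.1, 3.4]
gripper_width: 0.003
time_s: 3.82
tcp_pos: [0.5583, 0.1852, 0.0396]
ee_rot: [[0.993, -0.116, -0.001], [-0.116, -0.993, -0.0], [-0.001, 0.0, -1.0]]
wrist_force: [-5.0, -0.0, 1.7]
gripper_width: 0.003
time_s: 4.08
tcp_pos: [0.5602, 0.185, 0.0397]
ee_rot: [[0.993, -0.116, -0.001], [-0.116, -0.993, -0.0], [-0.001, 0.0, -1.0]]
wrist_force: [-4.2, 0.1, 1.5]
gripper_width: 0.006
```

View pics/w4.png

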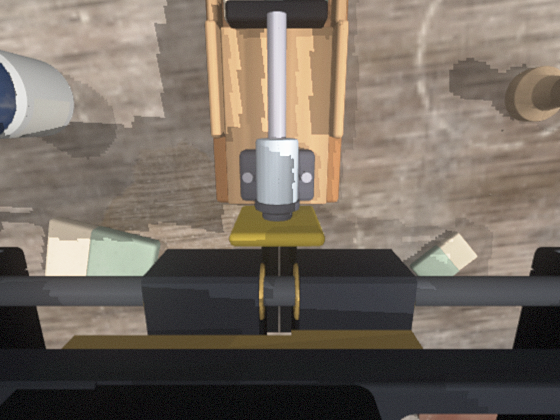

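Nearly in, with no stop force yet. I go on in 2 mm steps.

```bash
python3 -m crank '[{"delta_rot":[0,0,0],"linear":[0.002,0,0],"gripper":0},{"delta_rot":[0,0,0],"linear":[0,0,0],"gripper":0}]'; python3 -m crank '[{"delta_rot":[0,0,0],"linear":[0.002,0,0],"gripper":0},{"delta_rot":[0,0,0],"linear":[0,0,0],"gripper":0}]'
```

```text
time_s: 4.38
tcp_pos: [0.5621, 0.1848, 0.0397]
ee_rot: [[0.993, -0.116, -0.001], [-0.116, -0.993, -0.0], [-0.001, 0.001, -1.0]]
wrist_force: [-5.6, 0.4, 1.8]
gripper_width: 0.003
time_s: 4.62
tcp_pos: [0.5621, 0.1847, 0.0396]
ee_rot: [[0.993, -0.116, -0.005], [-0.116, -0.993, -0.001], [-0.004, 0.001, -1.0]]
wrist_force: [-10.5, 2.2, 5.6]
gripper_width: 0.007
```

The stop is reached: the TCP stalled at x = 0.562 and the force jumped to 10.5 N. I check the tile before retreating.

```bash
python3 - <<'E'
from station import r, capture
import cv2,numpy as np
a=capture("top")["img"][130:240,200:280]; b=capture("scene")["img"][170:270,190:320]
cv2.imwrite("pics/t5.png",cv2.resize(a,None,fx=5,fy=5)); cv2.imwrite("pics/s5.png",cv2.resize(b,None,fx=5,fy=5))
print(r.sense()["wrist_force"])
E
```

```text
[-10.31622386   2.55771875   5.25499069]
```

View pics/t5.png

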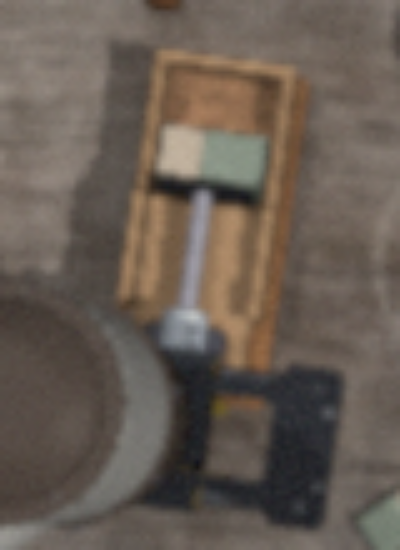

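View pics/s5.png

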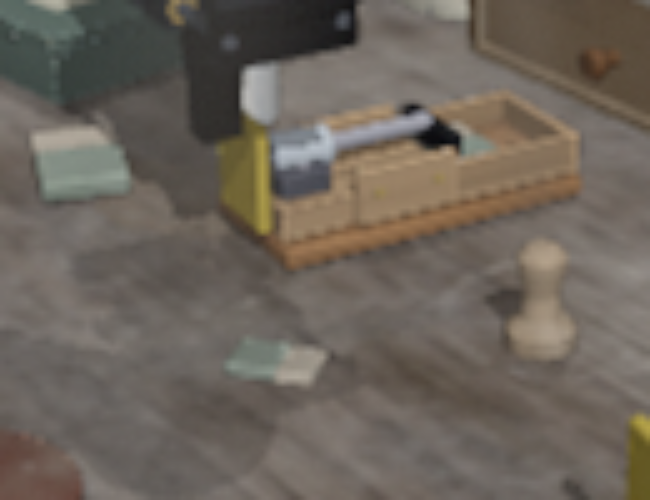

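The tile lies in the tray just beyond the pusher, at (211,155) in the top crop. Now I retreat straight back and lift clear.

```bash
python3 -m crank '[{"delta_rot":[0,0,0],"linear":[-0.01,0,0],"gripper":0},{"delta_rot":[0,0,0],"linear":[-0.015,0,0],"gripper":0},{"delta_rot":[0,0,0],"linear":[-0.015,0,0],"gripper":0},{"delta_rot":[0,0,0],"linear":[-0.015,0,0],"gripper":0},{"delta_rot":[0,0,0],"linear":[-0.015,0,0],"gripper":0},{"delta_rot":[0,0,0],"linear":[-0.02,0,0],"gripper":0},{"delta_rot":[0,0,0],"linear":[-0.015,0,0],"gripper":0},{"delta_rot":[0,0,0],"linear":[0,0,-0.04],"gripper":0},{"delta_rot":[0,0,0],"linear":[0,0,-0.04],"gripper":0},{"delta_rot":[0,0,0],"linear":[0,0,0],"gripper":0}]'
python3 - <<'E'
from station import r, capture
from h import *; import pickle
d={n:capture(n) for n in("top","scene","wrist")}; pickle.dump(d,open("d6.pkl","wb"))
a=d["top"]["img"][130:250,180:280]; b=d["scene"]["img"][170:270,190:320]
cv2.imwrite("pics/t6.png",cv2.resize(a,None,fx=5,fy=5)); cv2.imwrite("pics/s6.png",cv2.resize(b,None,fx=5,fy=5))
cv2.imwrite("pics/w6.png",d["wrist"]["img"])
o=pickle.load(open("d0.pkl","rb"))
for n,bx in(("top",(210,220,250,240)),("scene",(205,185,232,228))):
    for D in(o,d):
        ys,xs=np.nonzero(ymask(D[n],bx)); print(n,xs.mean(),ys.mean(),len(xs))
print("brown diff",np.abs(d["top"]["img"][160:200,365:410].astype(int)-o["top"]["img"][160:200,365:410]).max(), r.sense()["time_s"])
E
```

```text
time_s: 5.98
tcp_pos: [0.4629, 0.1991, 0.1237]
ee_rot: [[0.993, -0.114, 0.008], [-0.114, -0.993, 0.006], [0.008, -0.007, -1.0]]
wrist_force: [0.1, -0.9, -0.8]
gripper_width: 0.008
top 230.5 230.45454545454547 66
top 230.96969696969697 230.54545454545453 66
scene 218.99310344827586 207.53103448275863 145
scene 218.8993710691824 207.1069182389937 159
brown diff 19 6.125
```

View pics/t6.png

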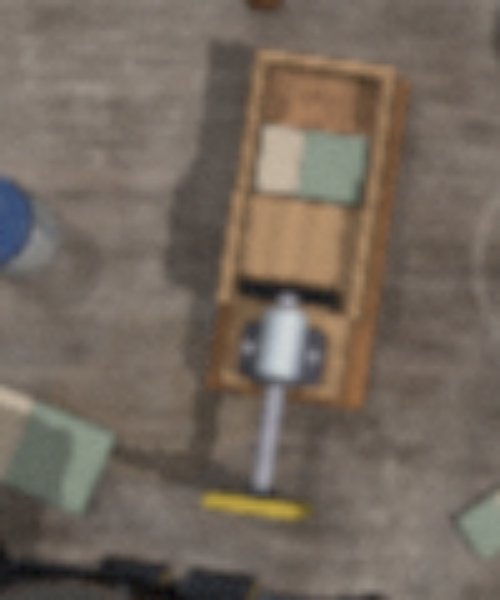

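View pics/s6.png

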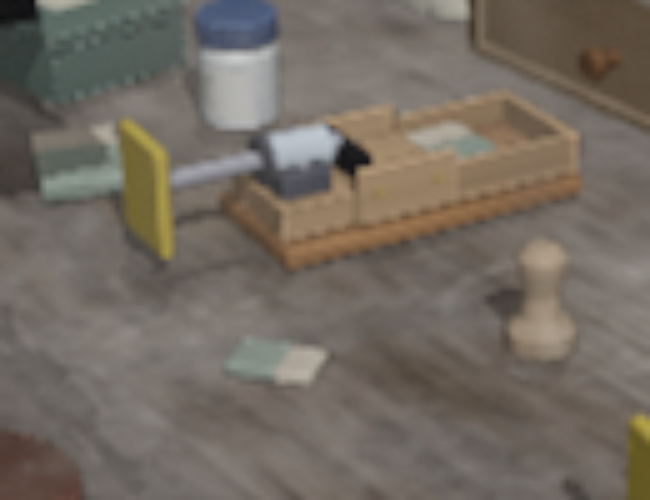

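View pics/w6.png

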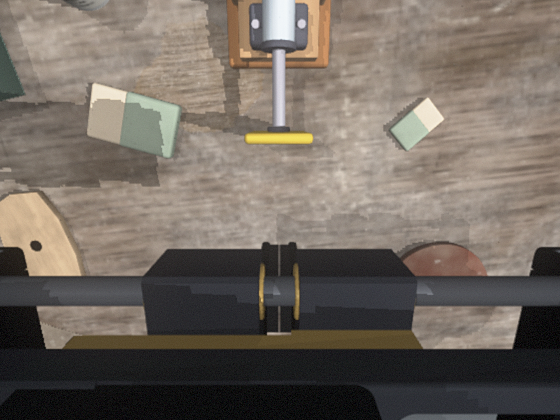

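```bash
python3 - <<'E'
from h import *; import pickle
t=pickle.load(open("d6.pkl","rb"))["top"]
f=lambda u,v:(180+u/5-.4,130+v/5-.4)
a=np.radians(-6.6);F=np.array([.5175,.192]);R=np.array([[np.cos(a),np.sin(a)],[-np.sin(a),np.cos(a)]])
for p in[(311,163),(262,125),(366,136),(255,190),(359,200)]: print(p,(R@(back(t,*f(*p),.028)[:2]-F)).round(4))
E
```

```text
(311, 163) [0.1884 0.0007]
(262, 125) [0.2051 0.0298]
(366, 136) [ 0.207  -0.0265]
(255, 190) [0.1698 0.0284]
(359, 200) [ 0.1723 -0.0277]
```

The measured tile centre is 188 mm along the lane, where about 193 mm was expected. That is close to the 184 mm limit, so I take a closer look with the wrist camera to check it is flat and off the deck.

```bash
python3 -m crank '[{"delta_rot":[0,0,0],"linear":[0,0,-0.05],"gripper":0},{"delta_rot":[0,0,0],"linear":[0,0,-0.05],"gripper":0},{"delta_rot":[0,0,0],"linear":[0.03,0,-0.02],"gripper":0},{"delta_rot":[0,0,0],"linear":[0.03,0,0],"gripper":0},{"delta_rot":[0,0,0],"linear":[0.03,0,0],"gripper":0},{"delta_rot":[0,0,0],"linear":[0.03,0,0],"gripper":0},{"delta_rot":[0,0,0],"linear":[0.02,0,0],"gripper":0},{"delta_rot":[0,0,0],"linear":[0,0,0],"gripper":0},{"delta_rot":[0,0,0],"linear":[0,0,0],"gripper":0}]'
python3 - <<'E'
from station import r, capture
import cv2,pickle
c=capture("wrist"); cv2.imwrite("pics/w7.png",c["img"]); pickle.dump(c,open("w7.pkl","wb"))
E
```

```text
time_s: 7.25
tcp_pos: [0.5987, 0.1806, 0.2386]
ee_rot: [[0.993, -0.116, -0.002], [-0.116, -0.993, -0.001], [-0.002, 0.001, -1.0]]
wrist_force: [-0.6, 0.3, -0.3]
gripper_width: 0.007
```

View pics/w7.png

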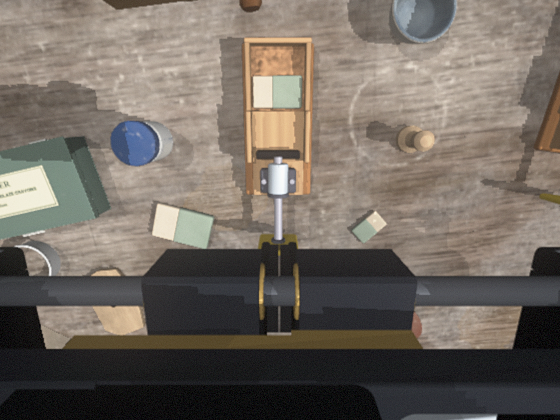

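```bash
python3 -m crank '[{"delta_rot":[0,0,0],"linear":[0.03,0,0.02],"gripper":0},{"delta_rot":[0,0,0],"linear":[0.03,0,0.03],"gripper":0},{"delta_rot":[0,0,0],"linear":[0,0,0.03],"gripper":0},{"delta_rot":[0,0,0],"linear":[0,0,0.03],"gripper":0},{"delta_rot":[0,0,0],"linear":[0,0,0],"gripper":0},{"delta_rot":[0,0,0],"linear":[0,0,0],"gripper":0}]'
python3 - <<'E'
from station import r, capture
import cv2,pickle
c=capture("wrist"); cv2.imwrite("pics/w8.png",c["img"]); cv2.imwrite("pics/w8c.png",cv2.resize(c["img"][0:200,190:360],None,fx=3,fy=3,interpolation=cv2.INTER_CUBIC)); pickle.dump(c,open("w8.pkl","wb"))
E
```

```text
time_s: 8.05
tcp_pos: [0.6596, 0.1742, 0.1317]
ee_rot: [[0.993, -0.115, 0.003], [-0.115, -0.993, 0.001], [0.002, -0.001, -1.0]]
wrist_force: [0.8, 0.1, -0.6]
gripper_width: 0.01
```

View pics/w8c.png

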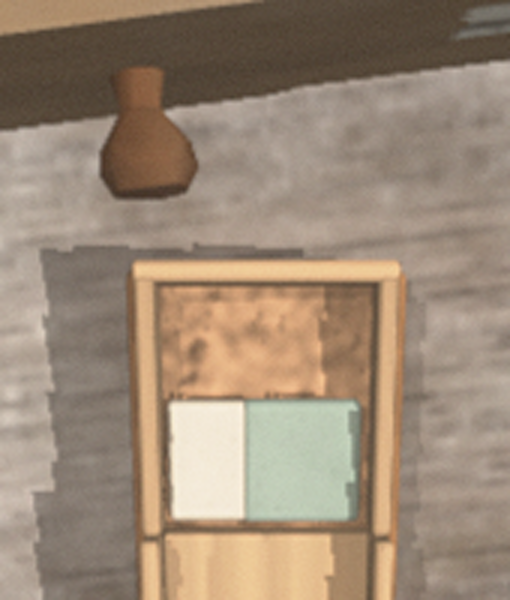

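```bash
python3 - <<'E'
from h import *; import pickle
t=pickle.load(open("w8.pkl","rb"))
f=lambda u,v:(190+u/3-.33,v/3-.33)
P=[back(t,*f(*p),.028) for p in[(168,402),(359,402),(170,521),(357,521)]]
n=lambda i,j:round(float(np.linalg.norm(P[i]-P[j])),4)
print("far,near widths",n(0,1),n(2,3),"sides",n(0,2),n(1,3)); c=np.mean(P,0);print(c)
e=[back(t,*f(x,532),.030) for x in(170,357)]; u=np.array([.9934,-.115])
print("centre minus deck edge",(c[:2]-np.mean(e,0)[:2])@u)
E
```

```text
far,near widths 0.0567 0.0573 sides 0.0355 0.0355
[0.70509052 0.17060822 0.028     ]
centre minus deck edge 0.020802022023539226
```

The tile is flat: its far and near widths are 56.7 and 57.3 mm at floor height, so no edge is propped up. A cork strip shows between it and the deck edge, and its centre is about 188 mm along the lane. The plate is back at rest and the robot is clear, so I hand in.

```bash
python3 -m crank '[{"delta_rot":[0,0,0],"linear":[0,0,-0.04],"gripper":0},{"delta_rot":[0,0,0],"linear":[0,0,-0.04],"gripper":0},{"delta_rot":[0,0,0],"linear":[0,0,0],"gripper":0},{"delta_rot":[0,0,0],"linear":[0,0,0],"gripper":0}]'
python3 -c "
from station import workorder
print(workorder.finish_job())"
```

```text
time_s: 8.6
tcp_pos: [0.6588, 0.174, 0.2109]
ee_rot: [[0.993, -0.116, 0.001], [-0.116, -0.993, 0.001], [0.001, -0.001, -1.0]]
wrist_force: [-0.3, 0.3, -1.0]
gripper_width: 0.007
the job is handed in; nothing more can be done
None
```

I pushed the yellow plate of the left feeder, which holds the middle-sized sage-green tile, with closed fingers until it hit its stop. I then backed off, let the plate spring out, lifted clear and handed the job in at about 8.6 s.

**Last checks:**
- **Push:** the fingers stalled at the stop and the force rose from about 5 N to 10.5 N. I held it there for more than 0.1 s.
- **Plate:** after release it is within about half a pixel (about 1 mm) of its starting position in the top and scene pictures.
- **Green tile:** it lies flat in the tray, with a strip of cork visible between it and the deck edge. Its centre is about 188 mm along the lane and less than 1 mm off the lane's middle line.
- **Brown tile:** its picture is unchanged apart from noise.
- **Robot:** it is touching nothing, with a wrist force of about 1 N.

**Disagreements:**
- **Tile position:** the tile sits about 5 mm short of where I expected it (about 193 mm), so it is nearer the 184 mm limit, but it is wholly off the deck.
- **Yaw:** fitting the plate from the scene camera alone gave −14.5°, against about −6.6° from the lane and tile line. I used −6.6°, and the wrist picture confirmed it.

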